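Set the preload of the reel brake collar

ROBOT

A 7-joint arm with a two-finger parallel gripper is mounted at the origin on a cart in front of the work surface, level with it; the furniture and walls round the work are solid. World frame = base frame: x ahead of the robot, y to its left, z up, the work surface at z = 0. Lengths are in m, angles in rad, forces in N, time in s.
With the tool pointing down it reaches from about 0.425 to 0.825 m from the base axis. Payload 3.6 kg.
Tool frame: the origin (TCP) lies midway between the tips of the shut fingers; the grasp point (between the pads) lies robot.hold_point_z behind it (robot.hold_point_z is the distance from the TCP to the grasp point, in m); z points along the fingers, y is the direction in which the jaws open and shut (so a half turn about z gives the same grasp; the last joint's range is limited). The gripper opens to 85 mm and grips with 20 to 120 N. Pads are 22 mm wide; open, the fingers measure 114 mm over their backs; the gripper's body (76 mm by 85 mm) begins 54 mm behind the grasp point. The pads swing forward as they close: fully open they stand 13 mm farther back than shut.
Start: joints at [1.222, 0.615, -0.013, 1.423, 0.008, 1.103, -0.04], TCP at [0.206, -0.617, 0.231] pointing down, gripper open.
Joint ranges: [-3.12, 3.12], [-0.3, 2.06], [-1.34, 1.32], [0.26, 2.42], [-1.36, 4.5], [0.01, 1.98], [-2.84, 2.84]. Speed limits (rad/s): [2.79, 2.79, 3.14, 3.14, 3.14, 3.14, 3.14].

INTERFACE

Orientations are given as a rotation vector (axis times angle).
In Python, from plant import robot, viewer, nets gives the robot as it stands. The module is installed in compiled form; this text tells all that it offers.
- The arm moves only by the tool arm_command, never from a script. Its argument "rows" is one flat list of numbers, 5 for each row, row after row: the shift along the tool's x, y, z in cm, then the turn about the tool's z in degrees, then the finger opening in cm, from 0 to 8.54. A call has 1 to 10 rows; each row shifts and turns the pose as measured when the row begins, along the tool's axes as they then stand; what a row does not reach is not made up. A row lasts 1/12 s, in which the tool goes at most 41.7 mm and 7.16 degrees, less where a joint would pass 70% of its speed; a pose out of reach is approached as far as the arm can. A call is refused whole if a number of a shift passes 4.17 or a number of a turn 7.16, either way. A call with a gripper value outside its range is refused whole. The fingers move at their own pace and stop on an object; "force" is the grip in N (left out, the last holds). Time passes only in rows, so rows that do not move let the fingers close. It gives the time, the measured TCP pose, the force and the opening at its end, in the units of the state.
- robot.sense(): the state, without advancing time (a new reading comes with each control period).
- viewer.snapshot(name): name is "scene" or "top" or "wrist"; returns (picture, depth): 400x640x3 uint8, red, green, blue; 400x640 float32, m along the optical axis (not along the pixel's ray), 0 where there is no reading.
- viewer.calibration(name): a dict with "camera_matrix" (3x3 intrinsics, pixels), "distortion" ([k1, k2, p1, p2, k3] as OpenCV has them; the pictures are not rectified), "T" (4x4, takes a point from camera to world coordinates). Camera axes: x right, y down, z forward; pixel columns grow to the right and rows downward; lengths in m; the calibration is good to about 2 mm. A picture is of the moment at which its call begins: read the wrist's pose just before it. calibration takes no time and is no camera call; for the wrist camera it gives the pose at the moment of the call.
- robot.hand_in(): hands the job in, once; it reports no verdict.
Trained networks look in the newest picture that a camera, given by its name, has taken for a name from the list of things; names that differ only in an ending like _2 or _b are one class to them, and where a whole thing is asked for, a point or a joint stands for the part that bears it (a point fixed in the world has none). Each returns a list of dicts, best first, with "conf" (0 to 1); they miss things now and then, are a little off and sometimes report something else, mostly with a low value. They report only what shows in the picture. A call takes as long as a camera call.
- nets.masks_of(query, camera): "mask" (400x640 bool, what is visible of it) and "extent" ([left, top, right, bottom] in pixels, round what is visible of it).
- nets.tip_of(query, camera): "pixel" ([column, row] in pixels: a listed point, or the origin of a listed thing).
The state is a dict: "time_s": time; "joint_pos": joint angles; "joint_vel": joint speeds; "joint_torque": joint torques, N m; "ee_pos": TCP position; "orientation": TCP orientation; "ft_force": force on the tool from outside, world axes, zero at the start; "moment": the same for the moment, N m; "grip_width": finger opening in m.
Only numpy, scipy, OpenCV 4.12 (cv2) and the standard library are available. Lean on these libraries where they do the work, as an engineer would, in place of code of your own. Each camera call takes 0.05 s, during which the arm holds its last target. There are 200 camera calls.

TASK

The brake of the bench reel spindle has gone slack. Undo the wing-headed set screw on the collar, slide the collar along the shaft against the brake's spring sleeve until the sleeve pushes back with about 8 N (between 5 and 12 N, never more than 16 N), and do the screw up fully again so that the collar stays there under that load. Do not drag the collar along while its screw is tight, and leave the things lying around where they are.

Things in the scene. Friction and masses are not known exactly. Their poses are not given: they have to be found in the camera images.
- stand: Bench reel spindle, fixed: aluminium base 90 x 330 x 12 mm, horizontal steel shaft of 16 mm diameter, axis 60 mm above the worktop. Origin on the worktop under the middle of the base; the shaft runs along the stand's y axis, z up. A plain pedestal (44 x 20 mm, top at 78 mm) holds the shaft at y = -135 mm, a fixed 40 mm shoulder disc stands beside it at y = -120 mm.
- brake_hub: Grey brake hub, fixed at the +y end; origin and axes as the stand's. A 44 mm cylinder from y = 85 to 141 mm (top at 82 mm). From its face (y = 85) a 35 mm steel sleeve stands out towards -y around the shaft; how far differs each time (18 to 34 mm) and is not measured: find it by feel. It is sprung: pushed in (+y) it gives 1.5 N per mm from zero at first touch, over 16 mm of travel.
- collar: Knurled steel collar, 44 mm diameter, 24 mm long, sliding on the shaft but not turning; origin in its centre on the shaft axis, axes as the stand's (+y towards the brake hub). Screw loose: it drags with about 1.5 N; screw tight: it slips only at about 25 to 38 N. It starts 30 to 110 mm short of the sleeve.
- wing (a point): Centre of the set screw's upright flat wing head, straight above the collar, 115 mm above the worktop when tight: 34 mm long (point x axis), 10 mm thick (y axis), 32 mm high, its lower edge 14 mm above the collar. Nothing within 100 mm is higher than 86 mm. At joint value 0 the wing stands across the shaft. The collar can be slid by it. The point turns and rises with the screw.
- set_screw (a joint): Screw angle, rad: 0 = fully tight (end stop), growing as it is loosened, counterclockwise seen from above (right-hand thread); end stop at 1.6. Starts at 0 to 0.08. It bites below about 0.7 and is free above; rises 2.5 mm per rad. Turning takes about 0.12 N m, up to 0.22 N m for the last of tightening. It stays where it is left.
- sample_pot: Bystander, loose: sample pot with white lid, 50 mm diameter, 66 mm high, beyond the shaft. Origin under its centre.
- date_stamp: Bystander, loose: date stamp with a knob handle, 25 x 42 mm, 76 mm high, on the robot's side of the stand. Origin under its centre.
- tape_roll: Bystander, loose: roll of adhesive tape lying flat, 100 mm diameter, 25 mm high, beyond the shaft. Origin under its centre.
- padlock: Bystander, loose: padlock lying flat, 76 x 38 x 20 mm, on the robot's side of the stand. Origin at its underside near the shackle.

How it is judged:
By the outcome, as a careful person would: the job done as asked, in the order asked, and still so for the second after the job is handed in, with the robot touching nothing.
It also fails if it takes over 58 s, if anything falls off the work surface, if the arm or the gripper's body presses on something with over 40 N, if the wrist force passes 120 N, or if a joint passes its speed limit or range.

## Working session

There is one attempt and no reset: what is moved stays moved. The work goes in short steps, Python scripts to look and compute and a tool call to move; the robot and the scene stay as the last step left them, time stands still between calls to the robot, and variables do not carry over. Pictures are saved under pics/ and viewed, about 8 in all and at most 12, crops included, and the job is handed in when it is done.

Besides the shell and the picture viewer there is one more tool, called after "Call:" in YAML: its name, and indented under it one key for each argument. arm_command: Moves the arm, as the interface text tells. Its arguments: {"type":"object","properties":{"rows":{"type":"array"},"force":{"type":"number"}},"required":["rows"]}

```bash
mkdir -p pics; cat > h.py <<'E'
import numpy as np, cv2
from plant import robot, viewer, nets
from scipy.spatial.transform import Rotation as R
def world(cam,px,depth,cal=None):
    c=cal or viewer.calibration(cam); K=np.array(c["camera_matrix"]);D=np.array(c["distortion"],float)
    u,v=int(round(px[0])),int(round(px[1]))
    n=cv2.undistortPoints(np.array([[px]],float),K,D)[0,0]
    z=depth if np.isscalar(depth) else np.median([d for d in depth[v-1:v+2,u-1:u+2].ravel() if d>0] or [0])
    return (np.array(c["T"])@[n[0]*z,n[1]*z,z,1])[:3]
def cloud(cam,depth,mask):
    c=viewer.calibration(cam); vv,uu=np.nonzero(mask&(depth>0)); 
    n=cv2.undistortPoints(np.stack([uu,vv],1).astype(float)[:,None],np.array(c["camera_matrix"]),np.array(c["distortion"],float))[:,0]
    z=depth[vv,uu]; P=np.stack([n[:,0]*z,n[:,1]*z,z,np.ones_like(z)],1); return (P@np.array(c["T"]).T)[:,:3]
def save(name,im): cv2.imwrite("pics/"+name,cv2.cvtColor(im,cv2.COLOR_RGB2BGR))
E
python3 - <<'E'
from h import *
s=robot.sense(); print(s, robot.hold_point_z)
ims=[]
for cam in ("scene","top"):
    im,d=viewer.snapshot(cam); save(cam+"0.png",im)
    for q in ("wing","collar","stand","brake_hub","sample_pot","date_stamp","tape_roll","padlock"):
        for t in nets.tip_of(q,cam)[:1]: print(cam,q,round(t["conf"],2),np.round(t["pixel"]),world(cam,t["pixel"],d).round(3))
    for q in ("wing","collar"):
      for m in nets.masks_of(q,cam)[:1]:
        P=cloud(cam,d,m["mask"]);print(cam,q,m["conf"],m["extent"],np.percentile(P,[2,50,98],axis=0).round(3).tolist())
E
```

```text
{'time_s': 0.0, 'joint_pos': array([ 1.22250774,  0.61594306, -0.01259991,  1.42495686,  0.00811307,
        1.10338277, -0.04039528]), 'joint_vel': array([ 6.05471322e-04,  5.15179597e-04,  4.45289951e-05, -1.14431325e-03,
       -2.07260985e-03,  8.09741708e-04, -2.02515826e-04]), 'joint_torque': array([-4.94725027e-04, -4.69209695e+01,  2.59026373e-01, -1.71031541e+01,
        9.88894491e-03,  9.70935042e-03,  3.88813461e-06]), 'ee_pos': array([ 0.20531884, -0.61589109,  0.23010352]), 'orientation': array([-3.09843938e+00, -5.02969917e-01,  7.57460613e-04]), 'ft_force': array([-0.48744282,  0.01811699, -0.05215061]), 'moment': array([ 0.00476971, -0.06879127,  0.02205077]), 'grip_width': 0.08516241225776926} 0.0187
scene wing 0.48 [347. 209.] [0.508 0.008 0.12 ]
scene collar 0.86 [342. 227.] [0.509 0.019 0.076]
scene stand 0.65 [344. 248.] [0.504 0.015 0.011]
scene sample_pot 0.78 [351. 220.] [ 0.567 -0.054  0.016]
scene date_stamp 0.67 [323. 279.] [0.455 0.108 0.016]
scene tape_roll 0.92 [296. 218.] [0.665 0.043 0.   ]
scene padlock 0.92 [389. 274.] [ 0.395 -0.024 -0.001]
scene wing 0.65 [341.1, 197.3, 346.6, 222.5] [[0.505, -0.05, 0.065], [0.518, 0.012, 0.119], [0.587, 0.017, 0.133]]
scene collar 0.82 [334.9, 197.3, 350.1, 238.2] [[0.499, -0.004, 0.05], [0.511, 0.013, 0.081], [0.535, 0.025, 0.132]]
top wing 0.59 [335. 210.] [ 0.523 -0.003  0.083]
top collar 0.81 [330. 209.] [0.519 0.008 0.131]
top stand 0.94 [330. 214.] [0.511 0.008 0.13 ]
top date_stamp 0.79 [280. 243.] [0.464 0.096 0.073]
top tape_roll 0.77 [310. 149.] [ 0.657  0.044 -0.   ]
top padlock 0.68 [348. 279.] [ 0.399 -0.03   0.02 ]
top collar 0.88 [319.4, 195.9, 335.3, 222.6] [[0.5, -0.006, 0.061], [0.517, 0.009, 0.08], [0.541, 0.023, 0.132]]
```

```bash
python3 - <<'E'
import cv2,numpy as np
a=cv2.imread("pics/scene0.png")[120:320,230:480];b=cv2.imread("pics/top0.png")[110:310,230:430]
cv2.imwrite("pics/c0.png",np.hstack([cv2.resize(a,(440,352)),cv2.resize(b,(352,352))]))
E
```

```text
(no output)
```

View pics/c0.png

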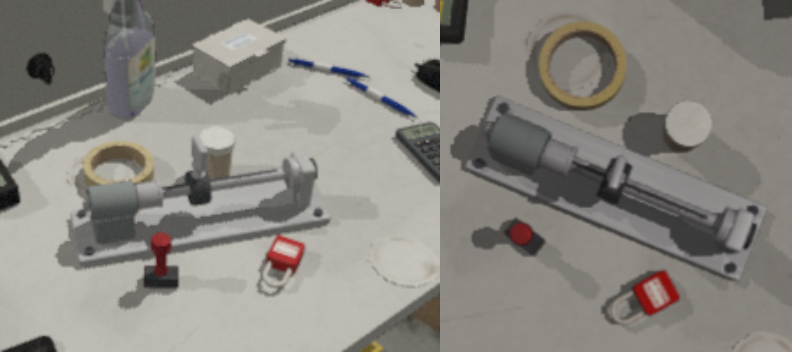

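The top view (right half) shows the hub to the upper left at about (520,140), the collar with its wing at (615,180) and the pedestal at (740,230). The stamp and padlock are on the robot's side, the pot and tape beyond. Next I fit the stand's pose.

```bash
python3 - <<'E'
from h import *
for cam in ("top","scene"):
    im,d=viewer.snapshot(cam)
    m=nets.masks_of("stand",cam)[0]; P=cloud(cam,d,m["mask"])
    b=P[(P[:,2]>.006)&(P[:,2]<.018)]; print(cam,cv2.minAreaRect(b[:,:2].astype(np.float32)*1000))
    full=np.ones_like(m["mask"]); P=cloud(cam,d,full)
    near=P[(np.abs(P[:,0]-.51)<.2)&(np.abs(P[:,1]-.01)<.2)]
    w=near[(near[:,2]>.098)&(near[:,2]<.14)]; print("high",len(w),w.min(0).round(4),w.max(0).round(4),w.mean(0).round(4), cv2.minAreaRect(w[:,:2].astype(np.float32)*1000))
s=robot.sense(); M=R.from_rotvec(s["orientation"]).as_matrix(); print(M.round(3), s["ft_force"])
E
```

```text
top ((520.343017578125, 4.4537200927734375), (329.67449951171875, 90.8031005859375), 67.65660858154297)
high 136 [5.053e-01 4.000e-04 9.800e-02] [0.5386 0.0159 0.1338] [0.5207 0.0082 0.1253] ((521.9415283203125, 7.876392364501953), (14.79042911529541, 33.520137786865234), 86.42586517333984)
scene ((531.2229614257812, 0.146148681640625), (328.96795654296875, 117.28760528564453), 67.78501892089844)
high 148 [0.5043 0.0009 0.0982] [0.5385 0.0178 0.1338] [0.5185 0.0119 0.1196] ((521.9240112304688, 10.552772521972656), (13.02409553527832, 36.06342697143555), 77.93914031982422)
[[ 0.949  0.316  0.   ]
 [ 0.316 -0.949  0.   ]
 [ 0.    -0.    -1.   ]] [ 0.16454392  0.2235612  -0.63195771]
```

Call:
arm_command:
  rows: [0,0,0,6.8,8.5,0,0,0,6.8,8.5,0,0,0,6.8,8.5,0,0,0,6.8,8.5,0,0,0,6.8,8.5,0,0,0,6.8,8.5]

```text
time_s: 1.8
ee_pos: [0.2053, -0.6167, 0.2314]
orientation: [-3.071, 0.659, -0.002]
ft_force: [-0.7, 0.0, -0.7]
grip_width: 0.0852
```

Call:
arm_command:
  rows: [0.3,-4,0,0,8.5,0.3,-4,0,0,8.5,0.3,-4,0,0,8.5,0.3,-4,0,0,8.5,0.3,-4,0,0,8.5,0.3,-4,0,0,8.5,0.3,-4,0,0,8.5,0.3,-4,0,0,8.5,0.3,-4,0,0,8.5,0.3,-4,0,0,8.5]

```text
time_s: 2.63
ee_pos: [0.4001, -0.2639, 0.2282]
orientation: [3.051, -0.696, 0.002]
ft_force: [0.6, -0.5, 0.8]
grip_width: 0.0847
```

Call:
arm_command:
  rows: [-0.1,-4,0,0,8.5,-0.1,-4,0,0,8.5,-0.1,-4,0,0,8.5,-0.1,-4,0,0,8.5,-0.1,-4,0,0,8.5,-0.1,-4,0,0,8.5,-0.1,-3,0,0,8.5,-0.1,-2,0,0,8.5,0,-0.5,0,-3.3,8.5,0,0,0,0,8.5]

```text
time_s: 3.47
ee_pos: [0.5295, 0.032, 0.2281]
orientation: [3.085, -0.573, 0.02]
ft_force: [-0.4, -0.0, 0.2]
grip_width: 0.0847
```

```bash
cat >> h.py <<'E'
def pose():
    s=robot.sense(); M=R.from_rotvec(s["orientation"]).as_matrix()
    print("t",round(s["time_s"],2),"ee",s["ee_pos"].round(4),"xang",np.degrees(np.arctan2(M[1,0],M[0,0])).round(2),"z",M[:,2].round(3),"F",s["ft_force"].round(2),"M",s["moment"].round(3),"w",round(s["grip_width"],4),"q7",s["joint_pos"][6].round(2)); return s,M
U=np.array([.380,.925]);V=np.array([.925,-.380])
E
python3 - <<'E'
from h import *
s,M=pose()
im,d=viewer.snapshot("wrist"); save("w1.png",im)
P=cloud("wrist",d,np.ones(d.shape,bool)); P=P[np.linalg.norm(P[:,:2]-[.52,.008],axis=1)<.2]
w=P[(P[:,2]>.1)&(P[:,2]<.14)]; 
if len(w): print(len(w),w.mean(0),cv2.minAreaRect(w[:,:2].astype(np.float32)*1000),w[:,2].max())
for q in ("wing","collar","stand"):
  for t in nets.tip_of(q,"wrist")[:1]: print(q,t,world("wrist",t["pixel"],d))
E
```

```text
t 3.47 ee [0.5295 0.032  0.2281] xang -21.06 z [ 0.012 -0.006 -1.   ] F [-0.41 -0.05  0.25] M [ 0.004 -0.002 -0.003] w 0.0847 q7 -2.01
588 [0.52467618 0.00890828 0.12596177] ((522.04296875, 8.503206253051758), (15.854520797729492, 33.371238708496094), 69.44803619384766) 0.13199276539735688
collar {'pixel': [345.5, 183.3], 'conf': 0.58} [0.53740048 0.00293451 0.12351727]
stand {'pixel': [346.4, 169.6], 'conf': 0.7} [ 0.53649298 -0.00299386  0.07210591]
```

View pics/w1.png

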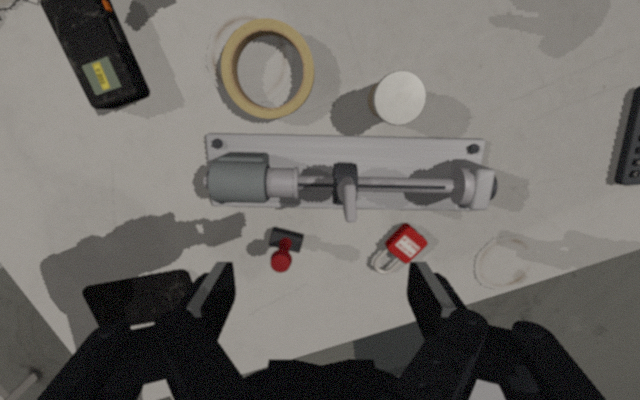

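The wrist view confirms the wing at about (346,193) with clear space on both sides; all three measurements put it at (0.522, 0.0085). Now centring and descending.

Call:
arm_command:
  rows: [0.1,2.0,2,1.2,7,0,0.4,3,0,6,0,0,2,0,5,0,0,0.5,0,4,0,0,0,0,4,0,0,0,0,4]
  force: 80

```text
time_s: 4.17
ee_pos: [0.5217, -0.0061, 0.1542]
orientation: [3.065, -0.649, 0.03]
ft_force: [-0.2, -1.0, 0.3]
grip_width: 0.04
```

```bash
python3 - <<'E'
from h import *
s,M=pose(); d=np.array([.522,.0085])-s["ee_pos"][:2]; print("tool dx,dy",M[:2,0]@d,M[:2,1]@d)
E
```

```text
t 4.17 ee [ 0.5217 -0.0061  0.1542] xang -23.9 z [ 0.017 -0.013 -1.   ] F [-0.15 -0.96  0.33] M [0.016 0.034 0.006] w 0.04 q7 -1.98
tool dx,dy -0.005689000234551607 -0.013498645570302153
```

Call:
arm_command:
  rows: [-0.2,-0.5,0,-0.8,5,-0.2,-0.4,0,-0.5,5,-0.1,-0.2,0,0,5,0,0,0,0,5,0,0,0,0,5]

```text
time_s: 4.58
ee_pos: [0.5245, 0.0077, 0.1586]
orientation: [3.075, -0.611, 0.044]
ft_force: [0.0, 0.2, -0.0]
grip_width: 0.0502
```

```bash
python3 - <<'E'
from h import *
s,M=pose(); d=np.array([.522,.0085])-s["ee_pos"][:2]; print("tool dx,dy",M[:2,0]@d,M[:2,1]@d)
E
```

```text
t 4.58 ee [0.5245 0.0077 0.1586] xang -22.46 z [ 0.026 -0.012 -1.   ] F [ 0.04  0.18 -0.02] M [0.05  0.017 0.051] w 0.0502 q7 -1.99
tool dx,dy -0.002610657167290547 0.00020476805159478216
```

Call:
arm_command:
  rows: [-0.1,0,1.5,0,5,-0.1,0,1.5,0,5,-0.1,0,1.5,0,5,-0.1,0,1.0,0,5,0,0,0.4,0,5,0,0,0,0,5,0,0,0,0,5]

```text
time_s: 5.17
ee_pos: [0.5261, 0.0105, 0.101]
orientation: [3.078, -0.606, 0.058]
ft_force: [0.3, 0.1, -0.4]
grip_width: 0.0499
```

```bash
python3 - <<'E'
from h import *
s,M=pose(); d=np.array([.522,.0085])-s["ee_pos"][:2]; print("tool dx,dy",M[:2,0]@d,M[:2,1]@d)
E
```

```text
t 5.17 ee [0.5261 0.0105 0.101 ] xang -22.29 z [ 0.036 -0.011 -0.999] F [ 0.27  0.05 -0.43] M [0.038 0.055 0.029] w 0.0499 q7 -1.98
tool dx,dy -0.0030709699412478004 0.00338132820281641
```

Call:
arm_command:
  rows: [-0.3,0.3,0.1,0,4,0,0,0,0,3]

```text
time_s: 5.33
ee_pos: [0.5229, 0.0087, 0.1009]
orientation: [3.079, -0.606, 0.062]
ft_force: [-0.7, -0.8, -0.1]
grip_width: 0.0307
```

```bash
python3 - <<'E'
from h import *
s,M=pose(); d=np.array([.522,.0085])-s["ee_pos"][:2]; print("tool dx,dy",M[:2,0]@d,M[:2,1]@d)
E
```

```text
t 5.33 ee [0.5229 0.0087 0.1009] xang -22.28 z [ 0.038 -0.011 -0.999] F [-0.65 -0.8  -0.1 ] M [ 0.001  0.065 -0.041] w 0.0307 q7 -1.98
tool dx,dy -0.0007014394116281994 0.0005493699295507971
```

Call:
arm_command:
  rows: [0,0,0,0,3,0,0,0,0,3,0,0,0,0,3]

```text
time_s: 5.58
ee_pos: [0.5237, 0.0085, 0.1024]
orientation: [3.079, -0.607, 0.067]
ft_force: [0.1, -0.2, -0.6]
grip_width: 0.0303
```

```bash
python3 - <<'E'
from h import *
s,M=pose(); d=np.array([.522,.0085])-s["ee_pos"][:2]; print("tool dx,dy",M[:2,0]@d,M[:2,1]@d)
E
```

```text
t 5.58 ee [0.5237 0.0085 0.1024] xang -22.31 z [ 0.041 -0.01  -0.999] F [ 0.15 -0.17 -0.65] M [0.048 0.013 0.02 ] w 0.0303 q7 -1.98
tool dx,dy -0.0015075840416218153 0.0006688715224229092
```

Call:
arm_command:
  rows: [-0.15,0.05,0.4,0,0.5,-0.03,0,0.1,0,0.5,0,0,0.05,0,0.5,0,0,0.05,0,0.5,0,0,0.05,0,0.5]
  force: 80

```text
time_s: 6.0
ee_pos: [0.5239, 0.0078, 0.1004]
orientation: [3.08, -0.606, 0.077]
ft_force: [-1.3, 0.4, 1.3]
grip_width: 0.0086
```

```bash
python3 - <<'E'
from h import *
s,M=pose(); d=np.array([.522,.0085])-s["ee_pos"][:2]; print("tool dx,dy",M[:2,0]@d,M[:2,1]@d)
im,d=viewer.snapshot("wrist"); save("w2.png",im[100:400,150:550])
E
```

```text
t 6.0 ee [0.5239 0.0078 0.1004] xang -22.28 z [ 0.048 -0.011 -0.999] F [-1.26  0.37  1.27] M [-0.121  0.2    0.052] w 0.0086 q7 -1.98
tool dx,dy -0.0020369557624543176 7.086553434710894e-05
```

View pics/w2.png

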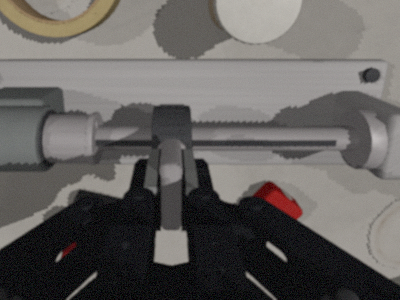

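The wing sits between the pads at (172,170), and the jaws stopped at 8.6 mm. I'll start loosening.

Call:
arm_command:
  rows: [0,0,0,-5,0.5,0,0,0,-6,0.5,0,0,0,-6,0.5,0,0,0,-6,0.5,0,0,0,-6,0.5]

```text
time_s: 6.47
ee_pos: [0.5239, 0.0093, 0.1014]
orientation: [3.121, 0.212, 0.075]
ft_force: [-1.4, 0.0, 4.4]
grip_width: 0.009
```

```bash
python3 - <<'E'
from h import *
s,M=pose()
E
```

```text
t 6.47 ee [0.5239 0.0093 0.1014] xang 7.78 z [ 0.049 -0.009 -0.999] F [-1.45  0.    4.44] M [ 0.445  0.32  -0.068] w 0.009 q7 -1.61
```

Call:
arm_command:
  rows: [0,0,0,-6,0.5,0,0,0,-6,0.5,0,0,0,-6,0.5,0,0,0,-6,0.5,0,0,0,-6,0.5,0,0,0,-6,0.5,0,0,0,0,0.5]

```text
time_s: 7.05
ee_pos: [0.5229, 0.0109, 0.103]
orientation: [2.884, 1.191, 0.067]
ft_force: [-0.5, -1.9, 3.3]
grip_width: 0.0088
```

```bash
python3 - <<'E'
from h import *
s,M=pose(); print("sleeve dir in tool",U@M[:2,0],U@M[:2,1])
im,d=viewer.snapshot("wrist"); save("w3.png",im[100:400,150:550])
E
```

```text
t 7.05 ee [0.5229 0.0109 0.103 ] xang 44.92 z [ 0.048 -0.003 -0.999] F [-0.52 -1.86  3.34] M [ 0.619  0.262 -0.001] w 0.0088 q7 -1.15
sleeve dir in tool 0.9217424197933478 -0.38751593528471795
```

View pics/w3.png

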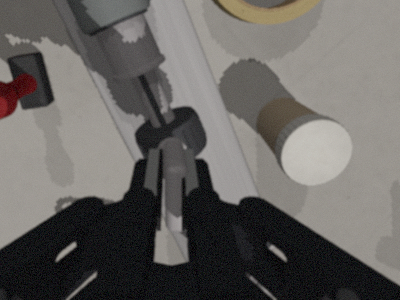

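Call:
arm_command:
  rows: [0.46,-0.19,0,0,0.5,0.46,-0.19,0,0,0.5,0.46,-0.19,0,0,0.5,0.46,-0.19,0,0,0.5]

```text
time_s: 7.43
ee_pos: [0.5301, 0.0282, 0.103]
orientation: [2.89, 1.176, 0.063]
ft_force: [-0.3, -2.0, 3.6]
grip_width: 0.0086
```

```bash
cat >>h.py <<'E'
def rep():
    s,M=pose(); d=s["ee_pos"][:2]-[.5203,.0045]; print("along",d@U,"across",d@V,"Fu",s["ft_force"][:2]@U,"Fv",s["ft_force"][:2]@V,"u in tool",U@M[:2,0],U@M[:2,1]); return s,M
E
python3 -c "from h import *;rep()"
```

```text
t 7.43 ee [0.5301 0.0282 0.103 ] xang 44.32 z [ 0.045 -0.004 -0.999] F [-0.28 -1.99  3.62] M [0.693 0.31  0.083] w 0.0086 q7 -1.18
along 0.025689130163266082 across 3.815700248185869e-05 Fu -1.9535623263220834 Fv 0.49451654875508133 u in tool 0.9177426394580341 -0.39698000890156265
```

Call:
arm_command:
  rows: [0.37,-0.15,0,0,0.5,0.37,-0.15,0,0,0.5,0.2,-0.08,0,0,0.5]

```text
time_s: 7.68
ee_pos: [0.535, 0.0403, 0.103]
orientation: [2.89, 1.178, 0.064]
ft_force: [0.3, -1.5, 4.1]
grip_width: 0.0087
```

Call:
arm_command:
  rows: [0.2,-0.08,0,0,0.5,0.2,-0.08,0,0,0.5]

```text
time_s: 7.85
ee_pos: [0.537, 0.0452, 0.103]
orientation: [2.89, 1.179, 0.064]
ft_force: [-1.6, -2.4, 4.1]
grip_width: 0.0088
```

```bash
python3 -c "
from h import *
rep();im,d=viewer.snapshot('wrist'); save('w4.png',im[100:400,150:550])
t=nets.masks_of('collar','wrist')[:1]
top,dt=viewer.snapshot('top');save('t4.png',cv2.resize(top[150:270,240:400],(640,480)))"
```

```text
t 7.85 ee [0.537  0.0452 0.103 ] xang 44.42 z [ 0.046 -0.003 -0.999] F [-1.61 -2.44  4.08] M [0.404 0.427 0.004] w 0.0088 q7 -1.2
along 0.0439765352423167 across -1.4958973002439094e-06 Fu -2.8713516274158213 Fv -0.5593343292984747 u in tool 0.918382846284022 -0.3954505964941612
```

View pics/w4.png

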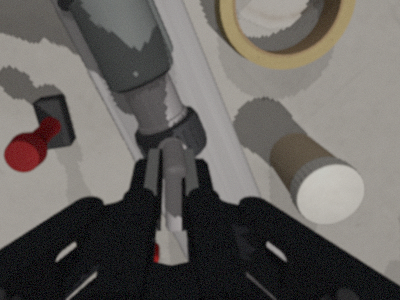

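The collar follows and its face, near (165,125), is now about at the sleeve. From here I use 1 mm steps.

Call:
arm_command:
  rows: [0.1,-0.04,0,0,0.5,0,0,0,0,0.5]

```text
time_s: 8.17
ee_pos: [0.5372, 0.0457, 0.103]
orientation: [2.89, 1.178, 0.064]
ft_force: [-0.6, 0.7, 2.7]
grip_width: 0.009
```

Call:
arm_command:
  rows: [0.1,-0.04,0,0,0.5,0,0,0,0,0.5]

```text
time_s: 8.33
ee_pos: [0.5373, 0.0458, 0.103]
orientation: [2.89, 1.177, 0.062]
ft_force: [-0.8, -0.6, 3.0]
grip_width: 0.0087
```

```bash
python3 -c "from h import *;rep()"
```

```text
t 8.33 ee [0.5373 0.0458 0.103 ] xang 44.33 z [ 0.044 -0.004 -0.999] F [-0.77 -0.55  2.99] M [0.947 0.393 0.095] w 0.0087 q7 -1.21
along 0.04464931439525537 across -1.985216700799475e-06 Fu -0.8050200658972793 Fv -0.5012724955110754 u in tool 0.91782143389533 -0.3968067157014469
```

Call:
arm_command:
  rows: [0.2,-0.08,0,0,0.5,0.2,-0.08,0,0,0.5]

```text
time_s: 8.5
ee_pos: [0.5379, 0.0471, 0.1029]
orientation: [2.889, 1.173, 0.055]
ft_force: [-2.5, -4.0, 6.0]
grip_width: 0.0087
```

Call:
arm_command:
  rows: [0.2,-0.08,0,0,0.5,0.2,-0.08,0,0,0.5]

```text
time_s: 8.67
ee_pos: [0.5381, 0.0474, 0.1029]
orientation: [2.887, 1.168, 0.045]
ft_force: [-3.2, -5.0, 6.0]
grip_width: 0.0093
```

```bash
python3 -c "from h import *;rep()"
```

```text
t 8.67 ee [0.5381 0.0474 0.1029] xang 44.07 z [ 0.037 -0.014 -0.999] F [-3.18 -4.99  6.  ] M [0.031 0.716 0.018] w 0.0093 q7 -1.22
along 0.04646397109669977 across 0.00014202155226618698 Fu -5.8242780816690995 Fv -1.0471887079732618 u in tool 0.9162608632665845 -0.4006114044231406
```

Call:
arm_command:
  rows: [0.28,-0.12,0,0,0.5,0.28,-0.12,0,0,0.5]

```text
time_s: 8.83
ee_pos: [0.5385, 0.0484, 0.1029]
orientation: [2.885, 1.161, 0.034]
ft_force: [-3.8, -6.5, 6.4]
grip_width: 0.0087
```

```bash
python3 -c "from h import *;rep()"
```

```text
t 8.83 ee [0.5385 0.0484 0.1029] xang 43.85 z [ 0.032 -0.021 -0.999] F [-3.83 -6.49  6.36] M [-0.108  0.74   0.128] w 0.0087 q7 -1.23
along 0.04754802762251717 across 0.00017752595025398896 Fu -7.463501760690779 Fv -1.078585818592917 u in tool 0.9148086978534793 -0.40385160759471783
```

Call:
arm_command:
  rows: [0.37,-0.16,0,0,0.5,0.37,-0.16,0,0,0.5]

```text
time_s: 9.0
ee_pos: [0.5392, 0.0497, 0.1028]
orientation: [2.883, 1.152, 0.019]
ft_force: [-4.5, -8.5, 8.2]
grip_width: 0.0088
```

```bash
python3 -c "from h import *;rep()"
```

```text
t 9.0 ee [0.5392 0.0497 0.1028] xang 43.55 z [ 0.025 -0.03  -0.999] F [-4.54 -8.52  8.2 ] M [-0.273  0.751  0.024] w 0.0088 q7 -1.24
along 0.049007992996868005 across 0.000267415664724232 Fu -9.60850270854579 Fv -0.9662606925965976 u in tool 0.9127155954770231 -0.40820454822243346
```

Call:
arm_command:
  rows: [0.28,-0.12,0,6,0.5,0.26,-0.15,0,6,0.5,0.24,-0.18,0,6,0.5]

```text
time_s: 9.25
ee_pos: [0.5398, 0.0491, 0.102]
orientation: [3.027, 0.656, 0.012]
ft_force: [-3.1, -5.9, 4.2]
grip_width: 0.0088
```

```bash
python3 -c "from h import *;rep()"
```

```text
t 9.25 ee [0.5398 0.0491 0.102 ] xang 24.45 z [ 0.017 -0.042 -0.999] F [-3.08 -5.89  4.19] M [-0.112  0.23   0.008] w 0.0088 q7 -1.49
along 0.04868375555188794 across 0.00109618310581218 Fu -6.616631034564916 Fv -0.6090114802092426 u in tool 0.7287901623584352 -0.6840051739601917
```

Call:
arm_command:
  rows: [0.29,-0.27,0,6,0.5,0.26,-0.3,0,6,0.5]

```text
time_s: 9.42
ee_pos: [0.5403, 0.0489, 0.1015]
orientation: [3.073, 0.31, 0.008]
ft_force: [-5.5, -7.6, 5.2]
grip_width: 0.009
```

```bash
python3 -c "from h import *;rep()"
```

```text
t 9.42 ee [0.5403 0.0489 0.1015] xang 11.53 z [ 0.011 -0.052 -0.999] F [-5.52 -7.58  5.16] M [-0.426  0.299  0.08 ] w 0.009 q7 -1.67
along 0.04864787133924319 across 0.0016360190590896525 Fu -9.114082364786736 Fv -2.225295438547708 u in tool 0.5572494007505803 -0.8291911442511259
```

Call:
arm_command:
  rows: [0.17,-0.25,0,6,0.5,0.12,-0.22,0,6,0.5,0.07,-0.2,0,6,0.5]

```text
time_s: 9.67
ee_pos: [0.5405, 0.0481, 0.1008]
orientation: [3.073, -0.206, 0.014]
ft_force: [-5.2, -5.1, 2.3]
grip_width: 0.0091
```

```bash
python3 -c "from h import *;rep()"
```

```text
t 9.67 ee [0.5405 0.0481 0.1008] xang -7.66 z [ 0.005 -0.062 -0.998] F [-5.15 -5.12  2.26] M [ 0.183 -0.103  0.13 ] w 0.0091 q7 -1.92
along 0.0480365330452143 across 0.0021307987169378365 Fu -6.694307551396173 Fv -2.8203947633701425 u in tool 0.2532360935230196 -0.9658054211967194
```

Call:
arm_command:
  rows: [0,-0.12,0,6,0.5,0,-0.1,0,6,0.5,0,-0.05,0,6,0.5,0,0,0,6,0.5]

```text
time_s: 10.0
ee_pos: [0.54, 0.0469, 0.1004]
orientation: [2.955, -0.851, 0.038]
ft_force: [-3.6, -2.5, 5.9]
grip_width: 0.0088
```

```bash
python3 -c "from h import *;rep()"
```

```text
t 10.0 ee [0.54   0.0469 0.1004] xang -32.08 z [ 0.005 -0.071 -0.997] F [-3.64 -2.47  5.88] M [0.345 0.119 2.513] w 0.0088 q7 -2.24
along 0.0467281688513884 across 0.002068012313182243 Fu -3.669186758250717 Fv -2.432472509158809 u in tool -0.16914261813516182 -0.9835607936083005
```

Call:
arm_command:
  rows: [0,0,0,6,0.5,0,0,0,6,0.5]
  force: 110

```text
time_s: 10.17
ee_pos: [0.5396, 0.047, 0.1005]
orientation: [2.864, -1.101, 0.054]
ft_force: [-3.3, -3.7, 3.1]
grip_width: 0.0091
```

```bash
python3 -c "from h import *;rep()"
```

```text
t 10.17 ee [0.5396 0.047  0.1005] xang -41.96 z [ 0.006 -0.08  -0.997] F [-3.27 -3.71  3.13] M [-0.039  0.136  4.67 ] w 0.0091 q7 -2.38
along 0.046675508776863606 across 0.0017376271080854636 Fu -4.66879440944298 Fv -1.6129302566157204 u in tool -0.3353940104572 -0.9393504632121312
```

Moment Mz rises linearly to 4.7 N m, so the screw is hard against its stop and the twist is only elastic. I'll ease off to nearly zero moment before opening, so that the wing isn't turned back.

Call:
arm_command:
  rows: [0,0,0,-5,0.5,0,0,0,-5,0.5]
  force: 80

```text
time_s: 10.33
ee_pos: [0.5397, 0.0475, 0.1004]
orientation: [2.955, -0.777, 0.049]
ft_force: [-2.8, -4.8, 1.3]
grip_width: 0.0089
```

```bash
python3 -c "from h import *;rep()"
```

```text
t 10.33 ee [0.5397 0.0475 0.1004] xang -29.34 z [ 0.009 -0.091 -0.996] F [-2.76 -4.8   1.28] M [ 0.471 -0.025  1.725] w 0.0089 q7 -2.23
along 0.047123126129678373 across 0.0016477289312300317 Fu -5.489569020350037 Fv -0.729904056729858 u in tool -0.12182768386852337 -0.9892771374372133
```

Call:
arm_command:
  rows: [0,0,0,-3.5,0.5,0,0,0,0,3,0,0,0,0,4.5,0,0,0,0,4.5]

```text
time_s: 10.67
ee_pos: [0.5387, 0.0445, 0.1006]
orientation: [2.974, -0.658, 0.044]
ft_force: [0.4, 0.3, 0.2]
grip_width: 0.0439
```

```bash
python3 -c "from h import *;rep()"
```

```text
t 10.67 ee [0.5387 0.0445 0.1006] xang -24.82 z [ 0.008 -0.099 -0.995] F [0.38 0.27 0.19] M [ 0.116  0.032 -0.006] w 0.0439 q7 -2.17
along 0.04398859852274329 across 0.0018331518562369423 Fu 0.398885237864531 Fv 0.2522856575103477 u in tool -0.04335905134357415 -0.9951106692494995
```

Call:
arm_command:
  rows: [0,0.1,-2,0,5,0,0.2,-3,0,5,0,0.2,-3,0,8,0,0.2,-3,0,8,-1,0,-1,0,8,-2,0,0,0,8,-2,0,0,0,8,0,0,0,0,8]

```text
time_s: 11.33
ee_pos: [0.4882, 0.0769, 0.2188]
orientation: [2.976, -0.657, 0.04]
ft_force: [-1.0, -0.0, 0.1]
grip_width: 0.0801
```

```bash
python3 - <<'E'
from h import *
rep()
out=[]
for cam in ("wrist","top","scene"):
    im,d=viewer.snapshot(cam)
    P=cloud(cam,d,np.ones(d.shape,bool)); rel=P[:,:2]-[.5203,.0045]; al=rel@U*1000; ac=rel@V*1000
    k=(np.abs(ac)<25)&(np.abs(al-45)<45)&(P[:,2]>.1)&(P[:,2]<.14)
    if k.sum(): print(cam,k.sum(),"wing along",np.percentile(al[k],[3,50,97]).round(1),"across",np.percentile(ac[k],[3,50,97]).round(1),"zmax",P[k,2].max(),cv2.minAreaRect(P[k][:,:2].astype(np.float32)*1000))
    if cam=="wrist": out.append(cv2.resize(im,(800,500))); save("w9.png",out[0])
    for q in ("sample_pot","date_stamp","tape_roll","padlock"):
        for t in nets.tip_of(q,cam)[:1]:
            if cam!="wrist": print(cam,q,np.round(t["pixel"]))
E
```

```text
t 11.33 ee [0.4882 0.0769 0.2188] xang -24.79 z [ 0.005 -0.097 -0.995] F [-0.97 -0.04  0.08] M [ 0.075  0.073 -0.002] w 0.0801 q7 -2.26
along 0.05473416272882412 across -0.05722809154563245 Fu -0.4071982879378049 Fv -0.8822130155119523 u in tool -0.04285195849791669 -0.9952627069812904
wrist 654 wing along [41.8 47.2 51.4] across [-13.1   2.4  17.6] zmax 0.13274141597903902 ((540.329833984375, 48.325401306152344), (13.853608131408691, 33.233642578125), 67.519775390625)
top 129 wing along [39.1 43.6 49.7] across [-15.7   0.6  15.3] zmax 0.13446721655260485 ((537.6702270507812, 46.119483947753906), (15.71624755859375, 32.653621673583984), 56.85655212402344)
top sample_pot [363. 182.]
top tape_roll [310. 147.]
top padlock [345. 282.]
scene 128 wing along [40.2 47.3 50.6] across [-17.2  -9.5  12.6] zmax 0.13466244624171586 ((535.2451171875, 46.56318664550781), (15.259204864501953, 32.47684097290039), 78.33402252197266)
scene sample_pot [350. 221.]
scene date_stamp [320. 284.]
scene tape_roll [295. 218.]
scene padlock [390. 274.]
```

View pics/w9.png

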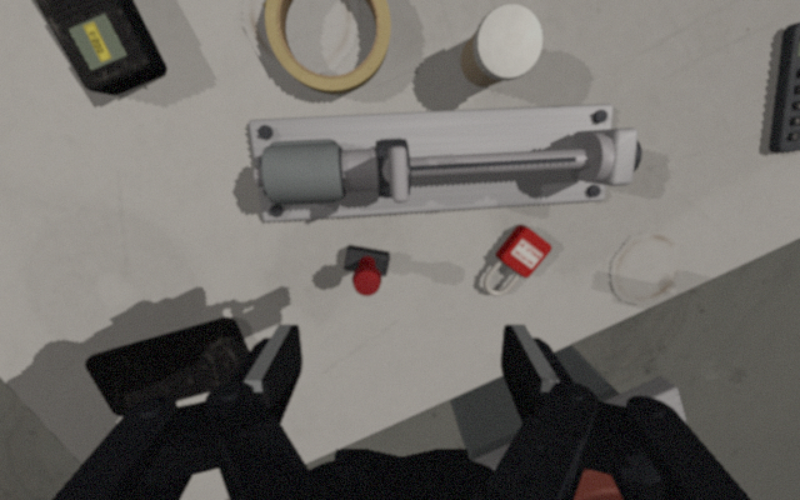

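The wing is back across the shaft at (400,172), the collar bears on the sleeve at (362,170), and the bystanders haven't moved. I'll check the collar's travel numerically with sub-pixel matching against the first pictures; the force readings imply 42.7 mm.

```bash
python3 - <<'E'
from h import *
def proj(cam,p):
    c=viewer.calibration(cam);Ti=np.linalg.inv(np.array(c["T"]));q=Ti[:3,:3]@p+Ti[:3,3]
    return cv2.projectPoints(q[None],np.zeros(3),np.zeros(3),np.array(c["camera_matrix"]),np.array(c["distortion"],float))[0][0,0]
for cam in("top","scene"):
    a=cv2.imread(f"pics/{cam}0.png",0); im,_=viewer.snapshot(cam); b=cv2.cvtColor(im,cv2.COLOR_RGB2GRAY)
    for z,name in((.118,"wing"),(.07,"collar")):
        p0=np.array([.522,.0085,z]); q0=proj(cam,p0)
        for r in (8,11):
            x,y=np.round(q0).astype(int); S=8
            up=lambda i:cv2.resize(i,None,fx=S,fy=S,interpolation=cv2.INTER_CUBIC)
            T=up(a[y-r:y+r,x-r:x+r]); W=up(b[y-45:y+45,x-45:x+45])
            m=cv2.matchTemplate(W,T,cv2.TM_CCOEFF_NORMED); _,v,_,l=cv2.minMaxLoc(m)
            sh=np.array(l)/S-(45-r)
            g=np.array([proj(cam,p0+np.r_[U*k/1000,0])-q0 for k in (30,35,40,45,50)])
            k=np.arange(30,51,.1); G=np.stack([np.interp(k,[30,35,40,45,50],g[:,i]) for i in (0,1)],1)
            e=np.linalg.norm(G-sh,axis=1); print(cam,name,r,"corr",round(v,2),"shift",sh,"travel mm",k[e.argmin()].round(1),"resid px",e.min().round(2))
E
```

```text
top wing 8 corr 0.85 shift [-21.625  -9.375] travel mm 40.8 resid px 0.35
top wing 11 corr 0.82 shift [-21.25  -9.25] travel mm 40.1 resid px 0.38
top collar 8 corr 0.87 shift [-21.875  -9.375] travel mm 43.5 resid px 0.25
top collar 11 corr 0.81 shift [-21.375  -9.125] travel mm 42.5 resid px 0.21
scene wing 8 corr 0.93 shift [4.125 0.75 ] travel mm 30.0 resid px 17.92
scene wing 11 corr 0.95 shift [3.75 0.25] travel mm 30.0 resid px 17.59
scene collar 8 corr 0.78 shift [-18.25   2.75] travel mm 41.1 resid px 0.06
scene collar 11 corr 0.7 shift [-18.375   2.875] travel mm 41.4 resid px 0.05
```

```bash
python3 -c "
from plant import robot
print(robot.sense()['ft_force'],robot.hand_in())"
```

```text
the job is handed in; nothing more can be done
[-0.7690054  -0.44907387  0.14255374] None
```

The collar is reset against the brake sleeve at about 8 N, by my estimate from the forces I felt. The screw is fully tight again. I handed the job in at about 12 s of the 58 s allowed, with the gripper clear of everything.

**What I did:** I gripped the wing and loosened the screw by about 67°. I then slid the collar until the pushing force reached 9.6 N, which is about 8 N from the sleeve once drag is taken off. I kept pushing with 6.6–9.6 N while the screw bit, then turned it up to its stop. The wrist moment rose linearly to 4.7 N m there, so it was hard against the stop. I eased that off before opening the fingers.

**Last checks:**
- **Wing:** it stands across the shaft again, within about 1° by the wrist camera.
- **Bystanders:** they look unmoved. In the last round the networks missed the stamp in the top view and put it a few pixels off in the scene view. The wrist picture shows it still standing.
- **Force after release:** the wrist read about zero.

**Less certain:** the sleeve's final force was not measured directly after tightening. The force readings imply 42.7 mm of collar travel. Image matching gave 40–43.5 mm, averaging about 41.6 mm, which would be roughly 6.5 N. Two of the eight matches, the wing in the scene view, failed and I ignored them. Both averages fall within 5–12 N, but the lowest single match (40.1 mm, about 4 N) does not.

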